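Set out the check weights in order beside the bench scale

TASK

The bench scale is about to be checked, starting with the smallest weight: set out the four steel check weights in the wooden tray, one standing upright in the middle of each compartment, in order of size from the smallest in the compartment nearest the scale to the largest in the compartment farthest from it. Set each weight down gently: do not drop one or knock one over.

Things in the scene. Friction and masses are not known exactly. Their poses are not given: they have to be found in the camera images.
- weight_4oz: Check weight of bare turned steel: an upright cylinder, then a short narrow neck and a round knob on top. 24 mm diameter, 38 mm tall in all (the plain cylinder is 27 mm tall, the knob 20 mm in diameter), 113 g; the smallest of the four. Stands loose on the bench. Origin at the centre of its underside, z up along its axis; round, so its yaw means nothing.
- weight_8oz: Check weight of bare turned steel: an upright cylinder, then a short narrow neck and a round knob on top. 30 mm diameter, 49 mm tall in all (the plain cylinder is 35 mm tall, the knob 25 mm in diameter), 227 g; the second smallest. Stands loose on the bench. Origin at the centre of its underside, z up along its axis; round, so its yaw means nothing.
- weight_1lb: Check weight of bare turned steel: an upright cylinder, then a short narrow neck and a round knob on top. 38 mm diameter, 60 mm tall in all (the plain cylinder is 43 mm tall, the knob 31 mm in diameter), 454 g; the second largest. Stands loose on the bench. Origin at the centre of its underside, z up along its axis; round, so its yaw means nothing.
- weight_2lb: Check weight of bare turned steel: an upright cylinder, then a short narrow neck and a round knob on top. 48 mm diameter, 75 mm tall in all (the plain cylinder is 53 mm tall, the knob 39 mm in diameter), 907 g; the largest of the four. Stands loose on the bench. Origin at the centre of its underside, z up along its axis; round, so its yaw means nothing.
- tray: Dark wooden weight tray, fixed on the bench: 76 mm (its x) by 289 mm (its y) by 12 mm high, open on top, with four equal compartments in one row along its y, divided by 5 mm walls 12 mm high. Each compartment is 66 mm (x) by 66 mm (y) inside; their centres lie at y = -106.5, -35.5, +35.5 and +106.5 mm on the tray's middle line. Origin at the centre of its underside; it may be turned by up to about 20 degrees.
- felt_a: One of four identical grey felt liners, 64 mm (x) by 64 mm (y) by 2 mm thick, each lying in the bottom of one compartment of the tray. Which of the four lies in which compartment changes from start to start. Origin at the centre of its underside, which is the centre of that compartment, 5 mm above the bench; the felt's upper face, on which a weight stands, is 7 mm above the bench. Same axes as the tray.
- felt_b: One of four identical grey felt liners, 64 mm (x) by 64 mm (y) by 2 mm thick, each lying in the bottom of one compartment of the tray. Which of the four lies in which compartment changes from start to start. Origin at the centre of its underside, which is the centre of that compartment, 5 mm above the bench; the felt's upper face, on which a weight stands, is 7 mm above the bench. Same axes as the tray.
- felt_c: One of four identical grey felt liners, 64 mm (x) by 64 mm (y) by 2 mm thick, each lying in the bottom of one compartment of the tray. Which of the four lies in which compartment changes from start to start. Origin at the centre of its underside, which is the centre of that compartment, 5 mm above the bench; the felt's upper face, on which a weight stands, is 7 mm above the bench. Same axes as the tray.
- felt_d: One of four identical grey felt liners, 64 mm (x) by 64 mm (y) by 2 mm thick, each lying in the bottom of one compartment of the tray. Which of the four lies in which compartment changes from start to start. Origin at the centre of its underside, which is the centre of that compartment, 5 mm above the bench; the felt's upper face, on which a weight stands, is 7 mm above the bench. Same axes as the tray.
- scale: White bench scale with a nearly square steel pan and a grey sloping console with display towards the robot: 250 mm (x) by 190 mm (y), 62 mm high, fixed on the bench beyond one end of the tray, sometimes the left end (+y), sometimes the right (-y). (A flat round blue pail lid lies beyond the other end.) Origin at the centre of its underside.
Mind the look-alikes: they are no part of the job. Leave any orange or purple look-alike of the weight_2lb alone.

How it is judged:
By the outcome, as a careful person would: the job done as asked, in the order asked, and still so for the second after the job is handed in, with the robot touching nothing.
It also fails if it takes over 96 s, if anything falls off the work surface, if the arm or the gripper's body presses on something with over 40 N, if the wrist force passes 120 N, or if a joint passes its speed limit or range.

ROBOT

A 7-joint arm with a two-finger parallel gripper is mounted at the origin on the work surface. World frame = base frame: x ahead of the robot, y to its left, z up, the work surface at z = 0. Lengths are in m, angles in rad, forces in N, time in s.
With the tool pointing down it reaches from about 0.425 to 1.025 m from the base axis. Payload 9.4 kg.
Tool frame: the origin (TCP) lies midway between the tips of the shut fingers; the grasp point (between the pads) lies 19 mm behind it; z points along the fingers, y is the direction in which the jaws open and shut (so a half turn about z gives the same grasp; the last joint's range is limited). The gripper opens to 93 mm and grips with 3 to 60 N. Pads are 15 mm wide; open, the fingers measure 128 mm over their backs; the gripper's body (75 mm by 188 mm) begins 65 mm behind the grasp point.
Start: joints at [-0.077, 0.599, -0.003, 1.599, 0.002, 0.943, -0.08], TCP at [0.725, -0, 0.219] pointing down, gripper open.
Joint ranges: [-2.57, 2.57], [-0.35, 1.97], [-1.29, 1.29], [0.11, 2.56], [-1.05, 4.19], [0.11, 1.86], [-2.63, 2.63]. Speed limits (rad/s): [2.22, 2.22, 3.01, 3.01, 3.14, 3.14, 3.14].

INTERFACE

Orientations are given as a rotation vector (axis times angle).
In Python, from station import telemetry, viewer, r gives the robot as it stands.
- The arm moves only by the tool drive_tool, never from a script. Its argument "targets" is a list of rows, each a list of 4 numbers: the shift along the tool's x, y, z in cm, then the turn about the tool's z in degrees. In form: [[x, y, z, turn], ...]. A call has 1 to 8 rows; each row shifts and turns the commanded pose from where the row before left it, along the tool's axes as they then stand; what a row does not reach is not made up. A row lasts 1/10 s, in which the tool goes at most 50 mm and 8.59 degrees, less where a joint would pass 70% of its speed; a pose out of reach is approached as far as the arm can. A call with a gripper value outside its range is refused whole. "gripper" is the finger opening in cm, from 0 to 9.3, set as the call begins (left out, the last holds). The fingers move at their own pace and stop on an object; "grip_force" is the grip in N (left out, the last holds). Time passes only in rows, so rows that do not move let the fingers close. It gives the time, the measured TCP pose, the force and the opening at its end, in the units of the state.
- telemetry.sense(): the state, without advancing time (a new reading comes with each control period).
- viewer.get_image(name): name is "scene" or "side" or "wrist"; returns the picture (400x640x3 uint8, red, green, blue); there is no depth.
- viewer.calibration(name): a dict with "intrinsics" (3x3 intrinsics, pixels), "extrinsics" (4x4, takes a point from camera to world coordinates). Camera axes: x right, y up, looking along -z (the intrinsics and any distortion apply to the point x, -y, -z); pixel columns grow to the right and rows downward; lengths in m; the calibration is good to about 2 mm. A picture is of the moment at which its call begins: read the wrist's pose just before it. calibration takes no time and is no camera call; for the wrist camera it gives the pose at the moment of the call.
- r.job_done(): hands the job in, once; it reports no verdict.
The state is a dict: "time": time; "qpos": joint angles; "dq": joint speeds; "effort": joint torques, N m; "tcp_pos": TCP position; "tcp_rot": TCP orientation; "ft_force": force on the tool from outside, world axes, zero at the start; "moment": the same for the moment, N m; "opening": finger opening in m.
Only numpy, scipy, OpenCV 4.12 (cv2) and the standard library are available. Lean on these libraries where they do the work, as an engineer would, in place of code of your own. Each camera call takes 0.05 s, during which the arm holds its last target.

## Working session

There is one attempt and no reset: what is moved stays moved. The work goes in short steps, Python scripts to look and compute and a tool call to move; the robot and the scene stay as the last step left them, time stands still between calls to the robot, and variables do not carry over. Pictures are saved under pics/ and viewed, and the job is handed in when it is done.

Besides the shell and the picture viewer there is one more tool, called after "Call:" in YAML: its name, and indented under it one key for each argument. drive_tool: Moves the arm, as the interface text tells. Its arguments: {"type":"object","properties":{"targets":{"type":"array"},"gripper":{"type":"number"},"grip_force":{"type":"number"}},"required":["targets"]}

```bash
ls; mkdir -p pics; python3 - <<'E'
from station import telemetry, viewer, r
import cv2
for n in ["scene","side","wrist"]:
    c=viewer.calibration(n); print(n,c)
    cv2.imwrite(f"pics/{n}0.png",viewer.get_image(n)[:,:,::-1])
print(telemetry.sense())
E
```

```text
pics
scene {'intrinsics': array([[448.72652894,   0.        , 320.67224388],
       [  0.        , 448.72652894, 194.13090085],
       [  0.        ,   0.        ,   1.        ]]), 'extrinsics': array([[-0.210315  , -0.73679267,  0.6425762 ,  1.27828929],
       [ 0.97757995, -0.1516041 ,  0.14612887,  0.17096569],
       [-0.01024949,  0.6589027 ,  0.75215835,  0.93196801],
       [ 0.        ,  0.        ,  0.        ,  1.        ]])}
side {'intrinsics': array([[377.51682604,   0.        , 321.25027473],
       [  0.        , 377.51682604, 203.03549229],
       [  0.        ,   0.        ,   1.        ]]), 'extrinsics': array([[-0.90805756,  0.32591419, -0.26308061,  0.28106653],
       [-0.41873179, -0.69176255,  0.58832666,  0.49251492],
       [ 0.0097547 ,  0.64439469,  0.76463085,  0.70820695],
       [ 0.        ,  0.        ,  0.        ,  1.        ]])}
wrist {'intrinsics': array([[318.70189776,   0.        , 312.56863465],
       [  0.        , 318.70189776, 198.94502777],
       [  0.        ,   0.        ,   1.        ]]), 'extrinsics': array([[ 9.99999113e-01, -4.753452
[... 312 characters left out ...]
me': 0.15, 'qpos': array([-0.076694  ,  0.59994447, -0.00251463,  1.59993281,  0.0018156 ,
        0.94286528, -0.07982557]), 'dq': array([-5.28134859e-05, -4.60890929e-03,  1.56380371e-04, -4.09519815e-03,
       -7.07765748e-04, -4.34275876e-04,  7.89901042e-05]), 'effort': array([ 4.23705205e-03, -7.65584278e+01,  1.49971146e+00, -2.52563953e+01,
       -5.22377843e-02,  1.48844108e-02,  9.41959070e-05]), 'tcp_pos': array([ 7.24650745e-01, -3.42039737e-05,  2.17961260e-01]), 'tcp_rot': array([-2.22092743e+00, -2.22095452e+00,  1.42123408e-03]), 'ft_force': array([0.24809095, 0.02441536, 0.26759448]), 'moment': array([ 0.01535616, -0.01803514,  0.03027428]), 'opening': 0.09345006269065079}
```

View pics/scene0.png

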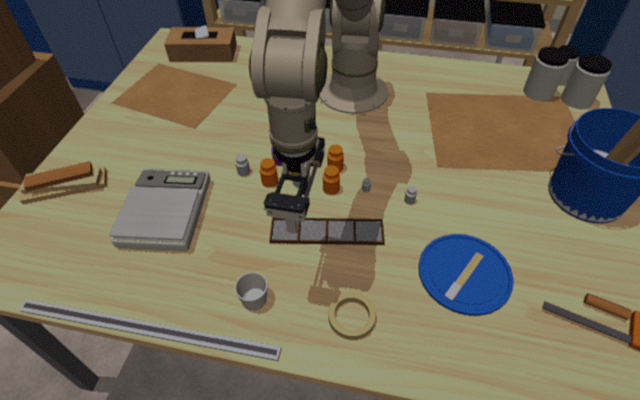

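View pics/side0.png

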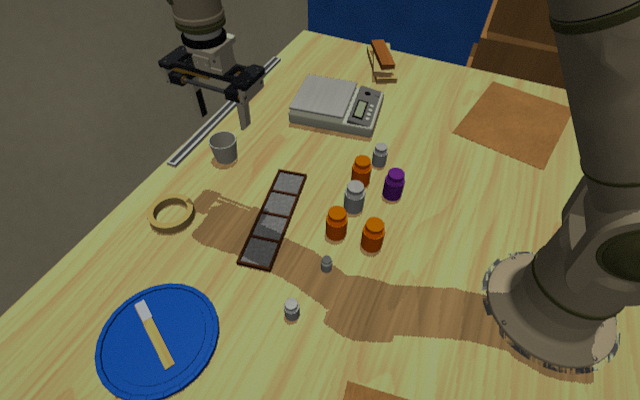

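View pics/wrist0.png

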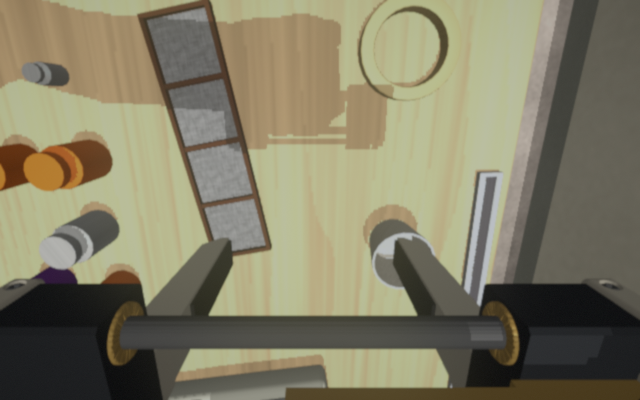

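Side view: steel weights at (380,155), (355,196), (326,264), (291,309). There are three orange and one purple look-alike among them, and the tray runs (290,180) to (255,255). The scale is at the -y end. Next I measure.

```bash
cat > h.py <<'E'
import numpy as np, cv2
def ray(cal,u,v):
    K=cal["intrinsics"];E=cal["extrinsics"]
    d=np.array([(u-K[0,2])/K[0,0],-(v-K[1,2])/K[1,1],-1.0])
    d=E[:3,:3]@d
    return E[:3,3],d/np.linalg.norm(d)
def onplane(cal,u,v,z):
    o,d=ray(cal,u,v); return o+d*(z-o[2])/d[2]
def tri(*rays):
    A=np.zeros((3,3));b=np.zeros(3)
    for o,d in rays:
        P=np.eye(3)-np.outer(d,d);A+=P;b+=P@o
    p=np.linalg.solve(A,b)
    res=[np.linalg.norm((np.eye(3)-np.outer(d,d))@(p-o)) for o,d in rays]
    return p,np.array(res)
def proj(cal,p):
    K=cal["intrinsics"];E=cal["extrinsics"]
    c=E[:3,:3].T@(np.asarray(p,float)-E[:3,3]); c=c/-c[2]
    return K[0,2]+K[0,0]*c[0],K[1,2]-K[1,1]*c[1]
E
python3 - <<'E'
from station import telemetry, viewer
from h import *
def crop(n,x0,y0,x1,y1,k):
    im=cv2.imread(f"pics/{n}0.png")[y0:y1,x0:x1]
    cv2.imwrite(f"pics/{n}0c.png",cv2.resize(im,None,fx=k,fy=k,interpolation=cv2.INTER_CUBIC))
crop("side",230,135,430,335,3); crop("scene",220,140,430,260,3.8)
c=viewer.calibration("side")
for n,u,v,h in [("1lb?",380,149,.06),("2lb",355,187,.075),("4oz",326,259,.038),("8oz",292,303,.049)]:
    p=onplane(c,u,v,h);print(n,p.round(3),[np.round(proj(viewer.calibration(m),p)) for m in("scene","wrist")])
E
```

```text
1lb? [ 0.444 -0.235  0.06 ] [array([245., 158.]), array([ 92., 361.])]
2lb [ 0.449 -0.071  0.075] [array([301., 164.]), array([ 56., 250.])]
4oz [0.44  0.11  0.038] [array([367., 180.]), array([31., 71.])]
8oz [0.455 0.23  0.049] [array([412., 188.]), array([  2., -79.])]
```

View pics/side0c.png

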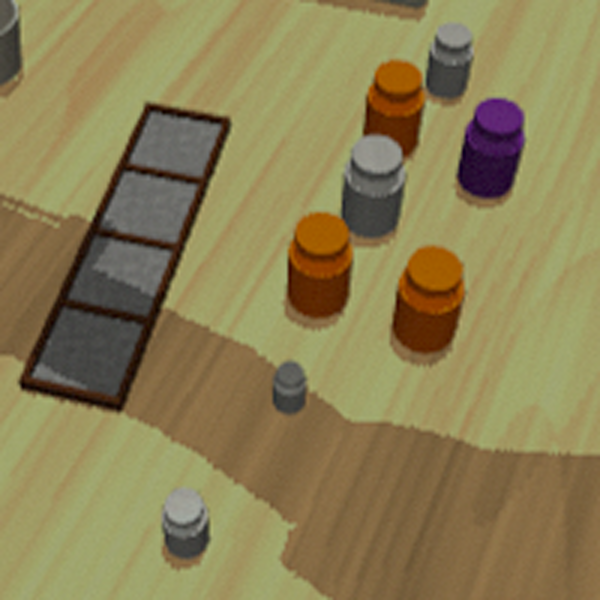

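View pics/scene0c.png

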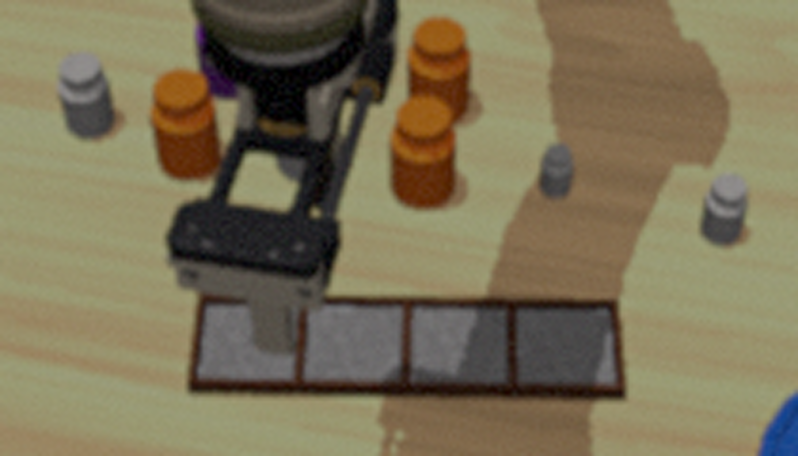

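Call:
drive_tool:
  targets:
    - [1, -2.5, -1.2, 0]
    - [1.5, -3.5, -1.8, 0]
    - [1.5, -3.5, -1.8, 0]
    - [1.5, -3.5, -1.8, 0]
    - [1.5, -3.5, -1.8, 0]
    - [1, -2, -1, 0]
    - [0, 0, 0, 0]
    - [0, 0, 0, 0]

```text
time: 0.95
tcp_pos: [0.5402, 0.08, 0.3129]
tcp_rot: [2.22, 2.222, 0.001]
ft_force: [0.0, -0.2, 0.2]
opening: 0.0927
```

```bash
cat > snap.py <<'E'
import sys,pickle
from station import telemetry, viewer
import cv2
tag=sys.argv[1]
for n in sys.argv[2:]:
    s=telemetry.sense();c=viewer.calibration(n);im=viewer.get_image(n)
    cv2.imwrite(f"pics/{n}{tag}.png",im[:,:,::-1]);pickle.dump(c,open(f"pics/{n}{tag}.pkl","wb"))
print(s["time"],s["tcp_pos"].round(4),s["tcp_rot"].round(4),s["ft_force"].round(1),s["opening"])
E
python3 snap.py 1 wrist scene side
```

```text
1.05 [0.5406 0.0794 0.3121] [ 2.2223e+00  2.2205e+00 -9.0000e-04] [ 0.2 -0.9  0.8] 0.09326581263494049
```

View pics/wrist1.png

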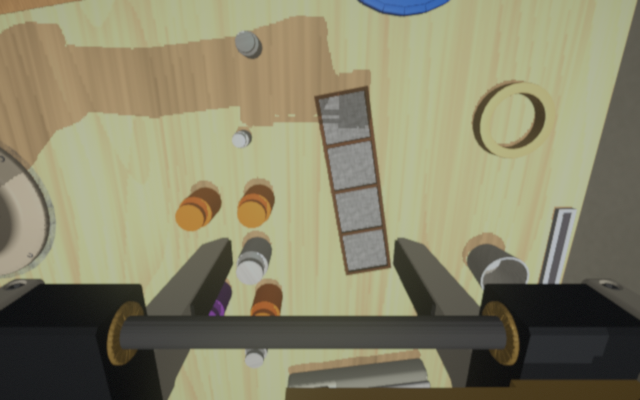

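View pics/scene1.png

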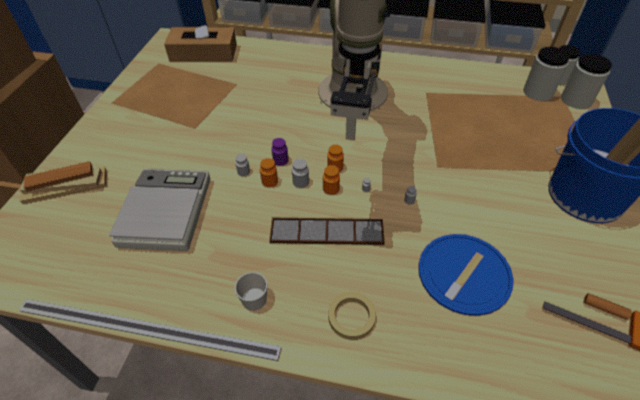

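Scene and wrist views are now clear. In the wrist image the 8oz is at (248,44), the 4oz at (241,138), the 2lb at (252,262) and the 1lb at (256,355), with the tray to their right. Next come contours.

```bash
python3 - <<'E'
from h import *
import pickle
def crop(n,x0,y0,x1,y1,k):
    im=cv2.imread(f"pics/{n}1.png")[y0:y1,x0:x1]
    cv2.imwrite(f"pics/{n}1c.png",cv2.resize(im,None,fx=k,fy=k,interpolation=cv2.INTER_CUBIC))
crop("wrist",170,20,400,370,1.7*1); crop("scene",225,130,425,250,4)
# tray dark mask
for n,roi in [("wrist",(310,80,395,280)),("scene",(262,210,392,250)),("side",(232,165,312,275))]:
    im=cv2.imread(f"pics/{n}1.png"); hsv=cv2.cvtColor(im,cv2.COLOR_BGR2HSV)
    x0,y0,x1,y1=roi
    b,g,r_=[im[:,:,i].astype(int) for i in range(3)]
    felt=((abs(r_-b)<22)&(r_>40)).astype(np.uint8)
    frame=((r_<105)&(r_-b>8)).astype(np.uint8)
    m=np.zeros_like(frame); m[y0:y1,x0:x1]=(felt|frame)[y0:y1,x0:x1]
    m=cv2.morphologyEx(m,cv2.MORPH_CLOSE,np.ones((5,5)))
    m=cv2.morphologyEx(m,cv2.MORPH_OPEN,np.ones((5,5)))
    cs,_=cv2.findContours(m,cv2.RETR_EXTERNAL,cv2.CHAIN_APPROX_NONE)
    c=max(cs,key=cv2.contourArea); h=cv2.convexHull(c)
    q=cv2.approxPolyDP(h,0.03*cv2.arcLength(h,True),True)[:,0]
    cal=pickle.load(open(f"pics/{n}1.pkl","rb"))
    print(n,cv2.contourArea(c),q.tolist())
    P=np.array([onplane(cal,*p,.012)[:2] for p in q]);print(P.round(4).tolist())
    if len(q)==4: print("c",P.mean(0).round(4),[np.linalg.norm(P[i]-P[i-1]).round(4) for i in range(4)])
    im[m>0]=(0,255,0); cv2.imwrite(f"pics/m_{n}.png",im)
E
```

```text
wrist 8098.0 [[367, 87], [394, 266], [347, 272], [316, 96]]
[[0.6152, 0.1787], [0.6742, -0.0995], [0.5972, -0.1107], [0.5447, 0.1668]]
c [0.6078 0.0338] [np.float64(0.0715), np.float64(0.2844), np.float64(0.0778), np.float64(0.2824)]
scene 2849.5 [[272, 218], [382, 219], [384, 245], [270, 243]]
[[0.5988, -0.1147], [0.5441, 0.1662], [0.6244, 0.181], [0.6761, -0.0974]]
c [0.6109 0.0338] [np.float64(0.0791), np.float64(0.2861), np.float64(0.0816), np.float64(0.2831)]
side 3261.5 [[305, 174], [271, 270], [237, 264], [278, 170]]
[[0.5995, -0.1142], [0.539, 0.1683], [0.6113, 0.1862], [0.6694, -0.0972]]
c [0.6048 0.0358] [np.float64(0.0719), np.float64(0.2889), np.float64(0.0745), np.float64(0.2893)]
```

View pics/wrist1c.png

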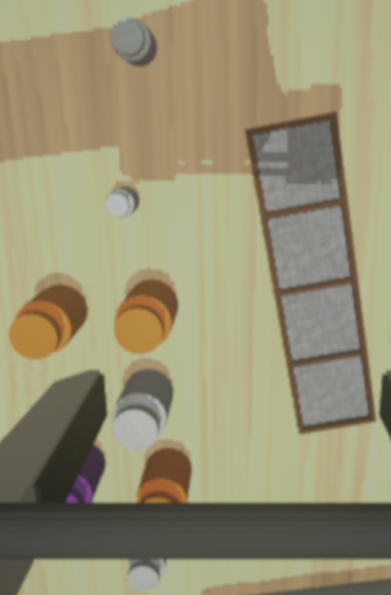

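View pics/scene1c.png

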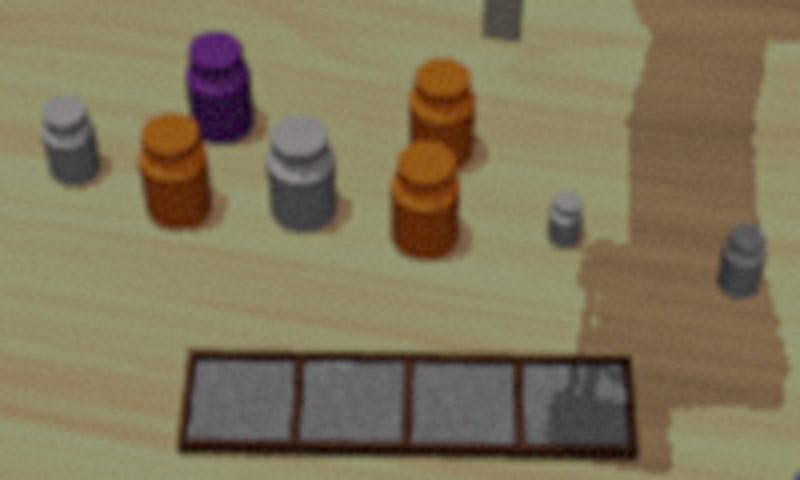

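View pics/m_wrist.png

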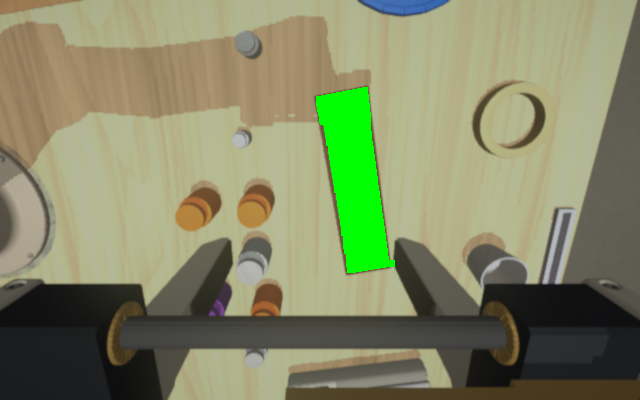

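```bash
python3 - <<'E'
from h import *
import pickle
cal={n:pickle.load(open(f"pics/{n}1.pkl","rb")) for n in("scene","side","wrist")}
T={"4oz":[(366.75,180),(326.7,259.3),(240.6,139.4)],"8oz":[(411.2,189),(291.3,303.3),(246.5,43.5)],
"1lb":[(241.75,156.75),(381.3,147.7),(255.3,358.2)],"2lb":[(300,163),(355.3,185.7),(251.2,271.8)],
"orA":[(225+172/4,130+132/4),(230+398/3,135+78/3)],"orB":[(225+426/4,130+158/4),(230+321/3,135+232/3),(170+140/1.7,20+328/1.7)],
"orC":[(225+443/4,130+75/4),(230+434/3,135+265/3),(170+36/1.7,20+336/1.7)],"pur":[(225+216/4,130+50/4),(230+498/3,135+115/3)]}
for k,v in T.items():
    p,res=tri(*[ray(cal[n],*q) for n,q in zip(("scene","side","wrist"),v)])
    print(k,p.round(4),(res*1000).round(1))
# felts
F={}
for n,roi in [("wrist",(310,80,395,280)),("scene",(262,210,392,250)),("side",(232,165,312,275))]:
    im=cv2.imread(f"pics/{n}1.png");x0,y0,x1,y1=roi
    k=4;big=cv2.resize(im[y0:y1,x0:x1],None,fx=k,fy=k,interpolation=cv2.INTER_CUBIC).astype(int)
    b,g,r_=big[:,:,0],big[:,:,1],big[:,:,2]
    m=((abs(r_-b)<22)&(r_>35)).astype(np.uint8)
    m=cv2.morphologyEx(cv2.morphologyEx(m,cv2.MORPH_CLOSE,np.ones((5,5))),cv2.MORPH_OPEN,np.ones((9,9)))
    cs,_=cv2.findContours(m,cv2.RETR_EXTERNAL,cv2.CHAIN_APPROX_NONE)
    cs=[c for c in cs if cv2.contourArea(c)>2000]
    o=[]
    for c in cs:
        cc=c[:,0].astype(float)/k-.5+.5/k+[x0,y0]
        P=np.array([onplane(cal[n],*p,.007)[:2] for p in cc]).astype(np.float32)
        (cx,cy),(w,h),a=cv2.minAreaRect((P*1000)); o.append((cy,cx,w,h,a))
    for t in sorted(o): print(n,np.round(t,1))
E
```

```text
4oz [0.4393 0.1094 0.0368] [0.8 1.1 1.8]
8oz [0.4572 0.2292 0.0463] [1.1 0.9 1.5]
1lb [ 0.4439 -0.2429  0.0594] [1.8 1.5 2.3]
2lb [ 0.4508 -0.0731  0.0767] [0.8 1.  1.7]
orA [ 0.4642 -0.1594  0.074 ] [0.2 0.2]
orB [0.4577 0.0157 0.0764] [1.3 0.7 1.7]
orC [0.3747 0.0098 0.0759] [0.7 1.2 1.2]
pur [ 0.3783 -0.1529  0.074 ] [0.8 0.8]
wrist [-73.6 625.6  65.9  66.2  10.7]
wrist [ -3.3 612.4  65.8  66.1  10.5]
wrist [ 66.9 599.1  65.7  66.2  10.7]
wrist [136.9 585.9  65.7  65.8  10.4]
scene [-73.4 623.5  67.1  67.8  11.7]
scene [ -4.  609.6  67.5  66.9  10.7]
scene [ 66.6 596.6  66.9  66.5  10.6]
scene [137.1 583.6  67.4  69.4  11.7]
side [-74.1 628.8  66.7  65.5  10.7]
side [ -4.  615.3  66.5  65.5  10.8]
side [ 66.2 602.   66.5  65.7  11.1]
side [136.5 588.4  67.2  66.3  11.3]
```

Positions agree within about 2 mm across the three views, and the heights match the text. Going above the 4oz.

Call:
drive_tool:
  targets:
    - [0.3, -1.1, 2, 0]
    - [0.5, -1.8, 3.5, 0]
    - [0.6, -1.8, 4, 0]
    - [0.6, -1.8, 4, 0]
    - [0.5, -1.8, 4, 0]
    - [0.3, -1.2, 3, 0]
    - [0.2, -0.6, 1.5, 0]
    - [0, 0, 0, 0]
  gripper: 5
  grip_force: 30

```text
time: 1.9
tcp_pos: [0.4375, 0.1095, 0.0902]
tcp_rot: [-2.22, -2.22, 0.008]
ft_force: [0.5, 0.4, -0.0]
opening: 0.0502
```

```bash
python3 snap.py 2 wrist side scene; python3 - <<'E'
import cv2,numpy as np
a=cv2.imread("pics/side2.png")[170:350,220:420];b=cv2.imread("pics/scene2.png")[130:250,290:470]
a=cv2.resize(a,(400,360),interpolation=cv2.INTER_CUBIC);b=cv2.resize(b,(400,267),interpolation=cv2.INTER_CUBIC)
b=cv2.copyMakeBorder(b,0,93,0,0,cv2.BORDER_CONSTANT);cv2.imwrite("pics/sc2.png",np.hstack([a,b]))
E
```

```text
2.0 [0.4396 0.1097 0.0923] [-2.2219e+00 -2.2207e+00  1.5000e-03] [ 0.1 -0.3  0.5] 0.050306566616291126
```

View pics/wrist2.png

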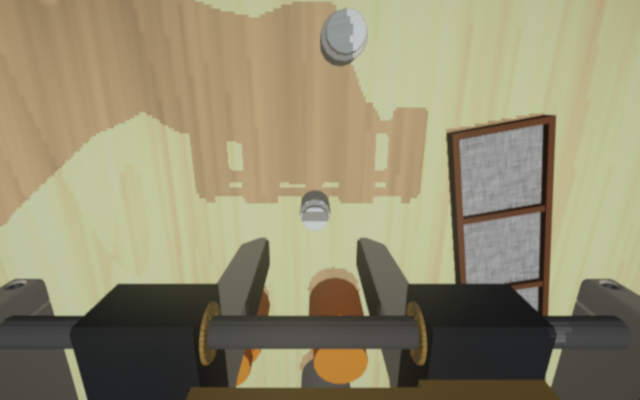

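View pics/sc2.png

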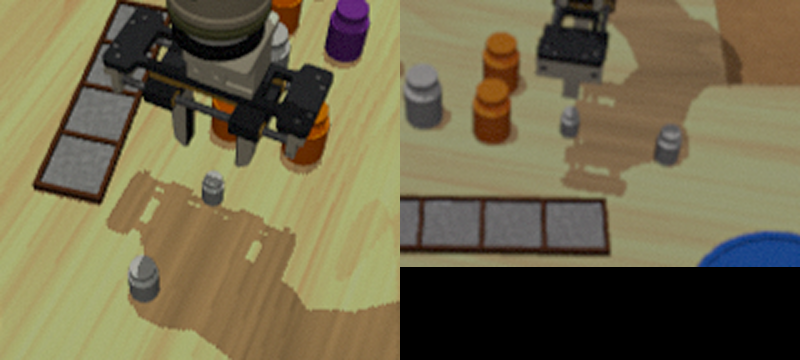

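```bash
python3 - <<'E'
from h import *
import pickle
c=pickle.load(open("pics/wrist2.pkl","rb"));im=cv2.imread("pics/wrist2.png")
print(onplane(c,315.5,218,.036),"8oz",onplane(c,347,32,.047))
for n,(a,b,d,e) in {"a":(280,180,350,250),"b":(305,0,385,80)}.items():
    cv2.imwrite(f"pics/w2{n}.png",cv2.resize(im[b:e,a:d],None,fx=5,fy=5,interpolation=cv2.INTER_CUBIC))
cv2.imwrite("pics/w2.png",np.hstack([cv2.resize(cv2.imread(f"pics/w2{n}.png"),(380,380)) for n in "ab"]))
E
```

```text
[0.4388402  0.10895082 0.036     ] 8oz [0.4570017  0.23056459 0.047     ]
```

View pics/w2.png

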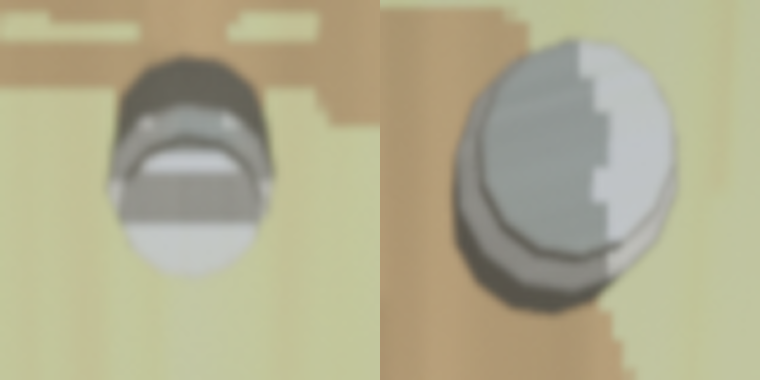

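Wrist check agrees: 4oz at (0.439,0.109), with the knob at pixel (315,218). Descending.

Call:
drive_tool:
  targets:
    - [0, 0, 2, 0]
    - [0, 0, 2.5, 0]
    - [0, 0, 2, 0]
    - [0, 0, 1.2, 0]
    - [0, 0, 0.5, 0]
    - [0, 0, 0.2, 0]
    - [0, 0, 0, 0]
    - [0, 0, 0, 0]

```text
time: 2.85
tcp_pos: [0.4398, 0.1099, 0.0094]
tcp_rot: [2.221, 2.221, 0.002]
ft_force: [0.3, 0.4, -0.3]
opening: 0.0498
```

Call:
drive_tool:
  targets:
    - [0, 0, 0.2, 0]
    - [0, 0, 0, 0]
    - [0, 0, 0, 0]
    - [0, 0, 0, 0]
    - [0, 0, 0, 0]
    - [0, 0, 0, 0]
  gripper: 1.5
  grip_force: 25

```text
time: 3.45
tcp_pos: [0.4391, 0.11, 0.007]
tcp_rot: [2.221, 2.221, 0.0]
ft_force: [-0.1, 0.3, 5.6]
opening: 0.0233
```

```bash
python3 snap.py 3 wrist
```

```text
3.45 [0.4391 0.11   0.007 ] [2.2212e+00 2.2213e+00 4.0000e-04] [-0.1  0.3  5.6] 0.023254400662078123
```

View pics/wrist3.png

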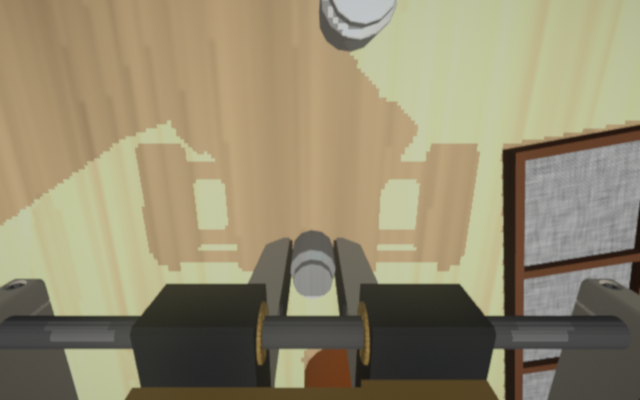

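Opening reads 23 mm, so the 4oz is held. Lifting it and carrying it to compartment 1 at (0.626,-0.0735).

Call:
drive_tool:
  targets:
    - [0, 0, -0.5, 0]
    - [0, 0, -2, 0]
    - [0, 0, -3.5, 0]
    - [0, 0, -3.5, 0]
    - [-0.5, 0.5, -2.5, 0]
    - [-2, 2, 0, 0]
    - [-2.8, 2.8, 0, 0]
    - [-2.8, 2.9, 0, 0]

```text
time: 4.3
tcp_pos: [0.5214, 0.0283, 0.1275]
tcp_rot: [-2.22, -2.223, -0.0]
ft_force: [0.9, -0.2, -1.2]
opening: 0.0236
```

Call:
drive_tool:
  targets:
    - [-2.8, 2.9, 0, 0]
    - [-2.8, 2.9, 0, 0]
    - [-2.6, 2.7, 0, 0]
    - [-1.4, 1.4, 0, 0]
    - [-0.6, 0.6, 0, 0]
    - [0, 0, 0, 0]
    - [0, 0, 0, 0]

```text
time: 5.0
tcp_pos: [0.6249, -0.0717, 0.1266]
tcp_rot: [-2.219, -2.222, 0.001]
ft_force: [-1.0, 0.4, -0.8]
opening: 0.023
```

```bash
python3 snap.py 4 wrist
```

```text
5.0 [ 0.6249 -0.0717  0.1266] [-2.2191e+00 -2.2219e+00  8.0000e-04] [-1.   0.4 -0.8] 0.023038968479763118
```

View pics/wrist4.png

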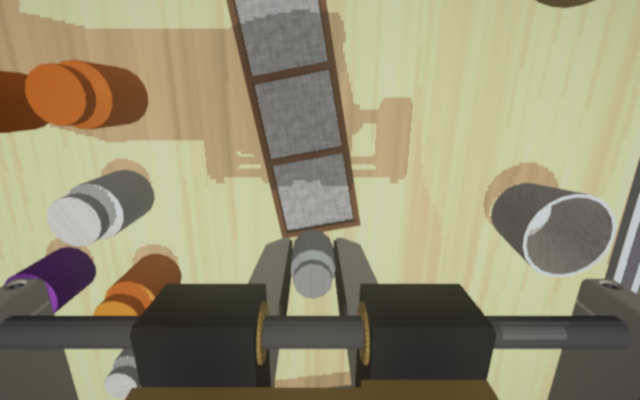

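The weight sits in the jaws at the same pixels (313,268), so it hasn't slipped. Lowering.

Call:
drive_tool:
  targets:
    - [-0.2, 0.1, 1.5, 0]
    - [0, 0, 3, 0]
    - [0, 0, 3, 0]
    - [0, 0, 2, 0]
    - [0, 0, 1, 0]
    - [0, 0, 0.4, 0]
    - [0, 0, 0, 0]
    - [0, 0, 0, 0]

```text
time: 5.85
tcp_pos: [0.6275, -0.0749, 0.0185]
tcp_rot: [2.221, 2.221, 0.001]
ft_force: [-1.0, -0.2, -0.5]
opening: 0.0239
```

Call:
drive_tool:
  targets:
    - [0, 0, 0.2, 0]
    - [0, 0, 0.1, 0]
    - [0, 0, 0.05, 0]
    - [0, 0, 0, 0]
    - [0, 0, 0, 0]

```text
time: 6.35
tcp_pos: [0.627, -0.0751, 0.0143]
tcp_rot: [2.221, 2.221, -0.0]
ft_force: [0.9, 0.3, -1.3]
opening: 0.0238
```

```bash
python3 snap.py 5 wrist side;python3 -c "
import cv2
cv2.imwrite('pics/s5.png',cv2.resize(cv2.imread('pics/side5.png')[130:290,220:420],None,fx=4,fy=3.7,interpolation=2))"
```

```text
6.4 [ 0.627  -0.0751  0.0142] [ 2.2214e+00  2.2214e+00 -1.0000e-04] [ 1.  -0.3 -0.4] 0.02355632094322702
```

View pics/s5.png

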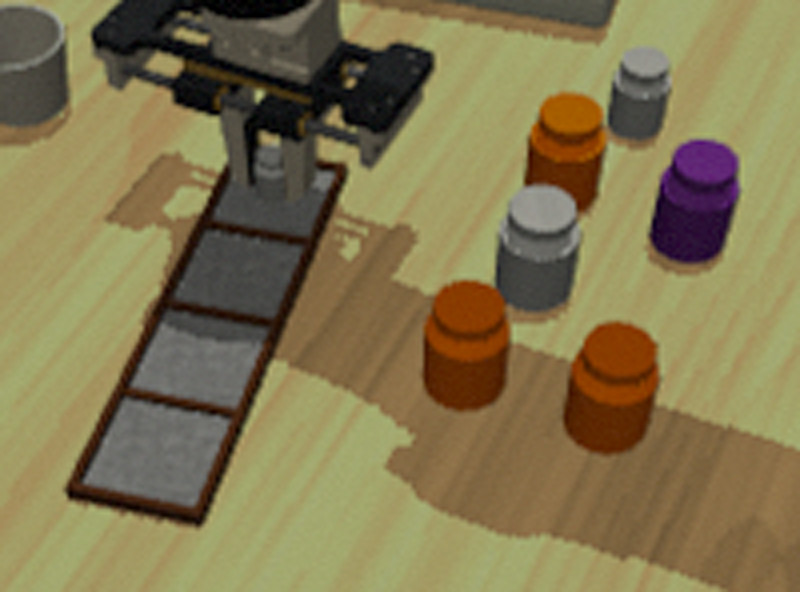

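View pics/wrist5.png

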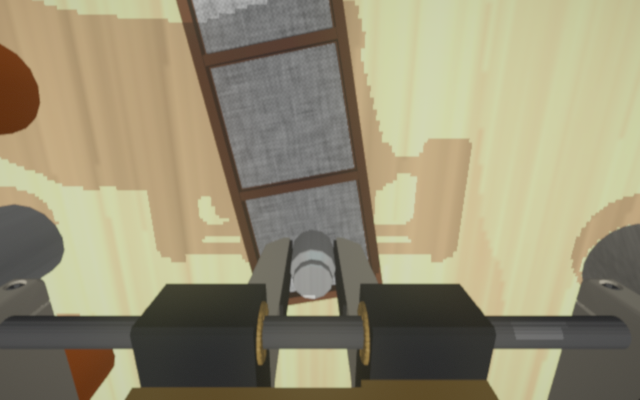

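It is over the compartment's middle. Easing down to contact.

Call:
drive_tool:
  targets:
    - [0, 0, 0.05, 0]
    - [0, 0, 0, 0]
    - [0, 0, 0, 0]

```text
time: 6.75
tcp_pos: [0.627, -0.075, 0.0141]
tcp_rot: [2.221, 2.221, -0.0]
ft_force: [-1.5, 0.9, 5.1]
opening: 0.0233
```

Contact at 5 N. Releasing gently.

Call:
drive_tool:
  targets:
    - [0, 0, 0, 0]
    - [0, 0, 0, 0]
    - [0, 0, 0, 0]
    - [0, 0, -0.3, 0]
    - [0, 0, -1, 0]
    - [0, 0, -2, 0]
    - [0, 0, -3, 0]
    - [0, 0, -3, 0]
  gripper: 3.8

```text
time: 7.55
tcp_pos: [0.6267, -0.075, 0.1081]
tcp_rot: [-2.221, -2.221, 0.001]
ft_force: [-0.8, -0.4, -0.2]
opening: 0.038
```

Call:
drive_tool:
  targets:
    - [0.5, 0, -2, 0]
    - [2, -1, 0, 0]
    - [3, -1.8, 0, 0]
    - [3.8, -2, 0, 0]
    - [4, -2.2, 0, 0]
    - [4, -2.2, 0, 0]
    - [4, -2.2, 0, 0]
    - [4, -2.2, 0, 0]
  gripper: 5.5

```text
time: 8.35
tcp_pos: [0.4901, 0.1794, 0.1275]
tcp_rot: [2.221, 2.221, 0.001]
ft_force: [0.4, 0.9, -0.1]
opening: 0.055
```

Call:
drive_tool:
  targets:
    - [2.5, -1.6, 0, 0]
    - [1.7, -1.2, 1, 0]
    - [0.9, -0.5, 2, 0]
    - [0, 0, 1, 0]
    - [0, 0, 0, 0]
    - [0, 0, 0, 0]

```text
time: 8.95
tcp_pos: [0.4585, 0.2281, 0.087]
tcp_rot: [2.222, 2.22, -0.001]
ft_force: [0.2, -1.1, 0.8]
opening: 0.0553
```

```bash
python3 snap.py 6 wrist side scene;python3 -c "
import cv2
cv2.imwrite('pics/s6.png',cv2.resize(cv2.imread('pics/scene6.png')[140:260,230:430],None,fx=4,fy=4,interpolation=2))"
```

```text
9.05 [0.4588 0.2283 0.0873] [2.2228e+00 2.2194e+00 9.0000e-04] [ 0.5  0.1 -0.5] 0.05499110283858674
```

View pics/s6.png

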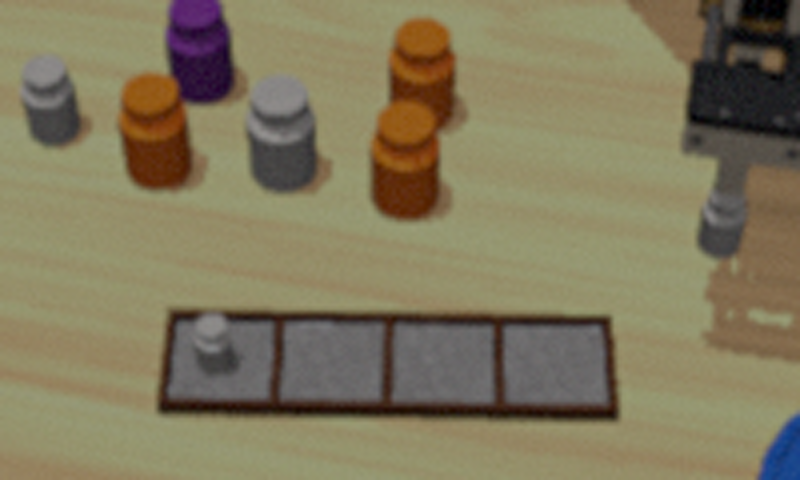

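View pics/wrist6.png

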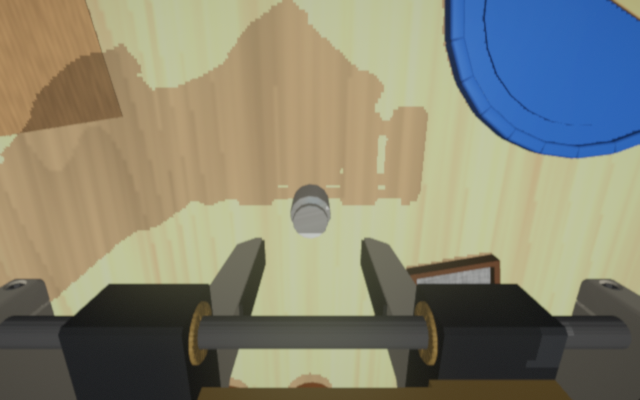

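4oz upright, centred in compartment 1. Wrist: 8oz knob near (311,219).

```bash
python3 - <<'E'
from h import *
import pickle
c=pickle.load(open("pics/wrist6.pkl","rb"));print(onplane(c,311,220,.048))
c=pickle.load(open("pics/scene6.pkl","rb"));print(onplane(c,230+218/4,140+366/4,.007),onplane(c,230+211/4,140+322/4,.045),[np.round(proj(c,(x,y,.007))) for x,y in [(.626,-.0735)]])
E
```

```text
[0.45685591 0.23207284 0.048     ]
[ 0.63090255 -0.07261689  0.007     ] [ 0.62541764 -0.07585018  0.045     ] [array([285., 230.])]
```

Call:
drive_tool:
  targets:
    - [0.1, -0.1, 1.5, 0]
    - [0, 0, 2.5, 0]
    - [0, 0, 2, 0]
    - [0, 0, 1.2, 0]
    - [0, 0, 0.5, 0]
    - [0, 0, 0.2, 0]
    - [0, 0, 0, 0]
    - [0, 0, 0, 0]

```text
time: 9.9
tcp_pos: [0.4573, 0.2301, 0.0083]
tcp_rot: [2.221, 2.221, 0.001]
ft_force: [-0.9, -0.5, -0.5]
opening: 0.055
```

Call:
drive_tool:
  targets:
    - [0.1, 0, 0.05, 0]
    - [0, 0, 0, 0]
    - [0, 0, 0, 0]
    - [0, 0, 0, 0]
    - [0, 0, 0, 0]
    - [0, 0, 0, 0]
  gripper: 2
  grip_force: 30

```text
time: 10.5
tcp_pos: [0.457, 0.231, 0.0073]
tcp_rot: [2.221, 2.221, 0.0]
ft_force: [-0.2, -0.1, 4.1]
opening: 0.0295
```

Call:
drive_tool:
  targets:
    - [0, 0, -0.5, 0]
    - [0, 0, -2, 0]
    - [0, 0, -3.5, 0]
    - [0, 0, -3, 0]
    - [-1, 0.6, -2, 0]
    - [-2.5, 1.7, 0, 0]
    - [-3.5, 2.3, 0, 0]
    - [-3.5, 2.3, 0, 0]

```text
time: 11.3
tcp_pos: [0.5264, 0.125, 0.1176]
tcp_rot: [2.22, 2.223, 0.0]
ft_force: [0.4, 0.3, -3.0]
opening: 0.0291
```

Call:
drive_tool:
  targets:
    - [-3.5, 2.3, 0, 0]
    - [-3.5, 2.3, 0, 0]
    - [-3, 2, 0, 0]
    - [-2, 1.4, 0, 0]
    - [-1, 0.6, 0, 0]
    - [0, 0, 0, 0]
    - [0, 0, 0, 0]

```text
time: 12.0
tcp_pos: [0.611, -0.0027, 0.117]
tcp_rot: [-2.219, -2.222, 0.001]
ft_force: [-1.0, 0.6, -2.3]
opening: 0.0294
```

```bash
python3 snap.py 7 wrist
```

```text
12.0 [ 0.611  -0.0027  0.117 ] [-2.2194e+00 -2.2218e+00  5.0000e-04] [-1.   0.6 -2.3] 0.02940982710526771
```

View pics/wrist7.png

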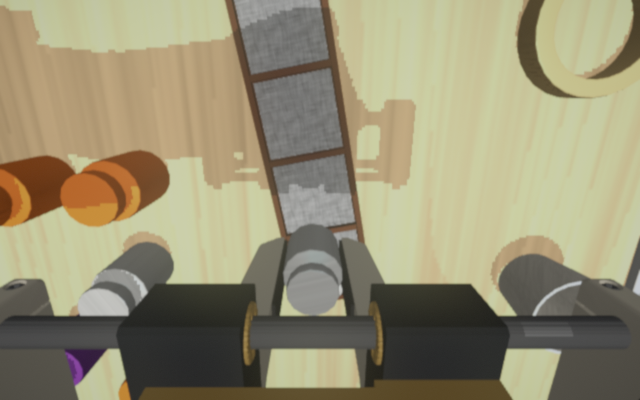

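8oz held upright at (313,265). Lowering into compartment 2.

Call:
drive_tool:
  targets:
    - [0, 0, 1.5, 0]
    - [0, 0, 3, 0]
    - [0, 0, 2.5, 0]
    - [0, 0, 1.7, 0]
    - [0, 0, 0.8, 0]
    - [0, 0, 0.3, 0]
    - [0, 0, 0, 0]
    - [0, 0, 0, 0]

```text
time: 12.85
tcp_pos: [0.6124, -0.0038, 0.0199]
tcp_rot: [2.221, 2.221, 0.001]
ft_force: [-0.1, -0.7, -1.0]
opening: 0.0296
```

Call:
drive_tool:
  targets:
    - [0, 0, 0.2, 0]
    - [0, 0, 0.15, 0]
    - [0, 0, 0.1, 0]
    - [0, 0, 0.05, 0]
    - [0, 0, 0, 0]
    - [0, 0, 0, 0]

```text
time: 13.45
tcp_pos: [0.612, -0.0041, 0.0144]
tcp_rot: [2.221, 2.221, -0.0]
ft_force: [-1.3, -0.1, 1.5]
opening: 0.0296
```

Call:
drive_tool:
  targets:
    - [0, 0, 0.03, 0]
    - [0, 0, 0, 0]

```text
time: 13.65
tcp_pos: [0.612, -0.0041, 0.0144]
tcp_rot: [2.221, 2.221, -0.0]
ft_force: [-1.6, -1.1, 5.0]
opening: 0.0297
```

Call:
drive_tool:
  targets:
    - [0, 0, 0, 0]
    - [0, 0, 0, 0]
    - [0, 0, 0, 0]
    - [0, 0, -0.3, 0]
    - [0, 0, -1, 0]
    - [0, 0, -2, 0]
    - [0, 0, -3, 0]
    - [0, 0, -3, 0]
  gripper: 4.3

```text
time: 14.45
tcp_pos: [0.6117, -0.004, 0.1083]
tcp_rot: [-2.221, -2.221, 0.001]
ft_force: [-0.0, -0.6, -0.2]
opening: 0.043
```

Call:
drive_tool:
  targets:
    - [-1.5, -1, -1, 0]
    - [-3, -2.2, 0, 0]
    - [-3.8, -2.7, 0, 0]
    - [-3.8, -2.7, 0, 0]
    - [-3.8, -2.7, 0, 0]
    - [-3.8, -2.7, 0, 0]
    - [-2.7, -1.8, 0, 0]
    - [-1.4, -0.9, 0, 0]
  gripper: 6

```text
time: 15.25
tcp_pos: [0.4426, -0.2449, 0.1176]
tcp_rot: [2.225, 2.217, -0.003]
ft_force: [0.1, -0.3, 0.6]
opening: 0.06
```

Call:
drive_tool:
  targets:
    - [0, 0, 0, 0]
    - [0, 0, 0, 0]

```text
time: 15.45
tcp_pos: [0.4455, -0.2419, 0.1175]
tcp_rot: [2.221, 2.22, 0.001]
ft_force: [-0.7, 0.5, 0.4]
opening: 0.0599
```

```bash
python3 snap.py 8 wrist side scene;python3 -c "
import cv2
cv2.imwrite('pics/s8.png',cv2.resize(cv2.imread('pics/side8.png')[100:290,230:420],None,fx=3.1,fy=3.1,interpolation=2))"
```

```text
15.55 [ 0.446  -0.2409  0.1173] [2.2191e+00 2.2229e+00 1.2000e-03] [ 0.2  0.1 -0.5] 0.06001715012122665
```

View pics/s8.png

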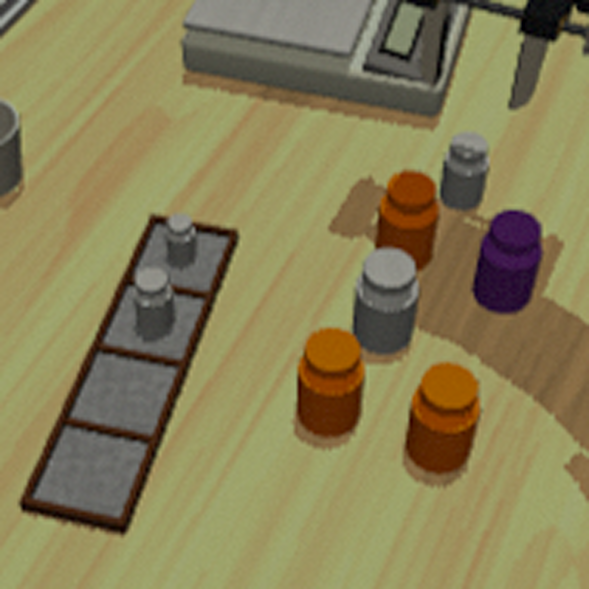

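View pics/wrist8.png

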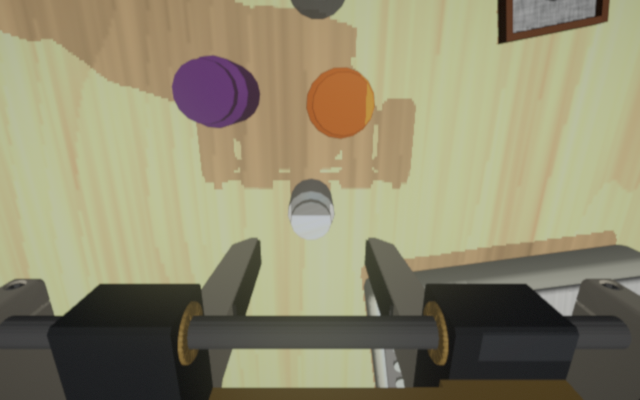

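```bash
python3 - <<'E'
from h import *
import pickle
c=pickle.load(open("pics/wrist8.pkl","rb"));print(onplane(c,311,218.5,.059))
for uv in [(365,270),(420,262),(610,235),(375,285)]: print(uv,onplane(c,*uv,.0)[:2],onplane(c,*uv,.05)[:2])
c=pickle.load(open("pics/side8.pkl","rb"))
print("side",onplane(c,230+467/3.1,100+145/3.1,.058))
for u,v in [(433,125),(438,105),(185,85)]: print(onplane(c,230+u/3.1,100+v/3.1,0.0))
im=cv2.imread("pics/wrist8.png");cv2.imwrite("pics/w8.png",cv2.resize(im[160:400,220:460],None,fx=2.4,fy=2.4,interpolation=2))
E
```

```text
[ 0.44383425 -0.24432441  0.059     ]
(365, 270) [ 0.49769202 -0.3224325 ] [ 0.48836656 -0.29339702]
(420, 262) [ 0.55203368 -0.31350274] [ 0.53312464 -0.28604209]
(610, 235) [ 0.73322453 -0.28442978] [ 0.68236107 -0.26209637]
(375, 285) [ 0.50874927 -0.33972184] [ 0.49747377 -0.30763725]
side [ 0.44558817 -0.24564912  0.058     ]
[ 0.49766942 -0.32426791  0.        ]
[ 0.50323498 -0.35319832  0.        ]
[ 0.73100729 -0.27744643  0.        ]
```

View pics/w8.png

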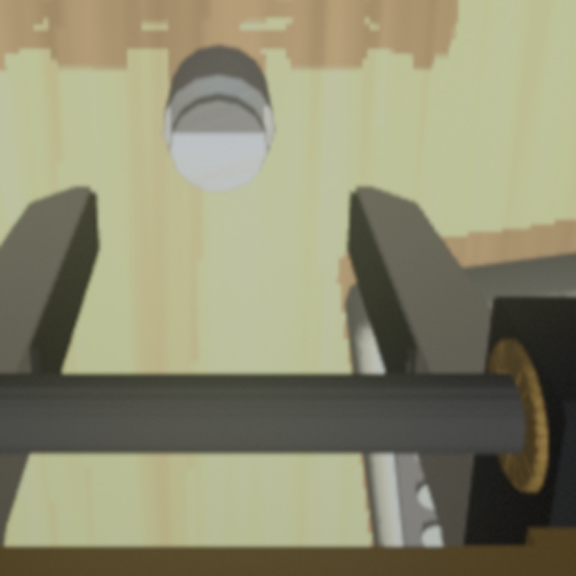

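Call:
drive_tool:
  targets:
    - [-0.3, -0.2, 1.5, 0]
    - [0, 0, 2.8, 0]
    - [0, 0, 2.8, 0]
    - [0, 0, 1.9, 0]
    - [0, 0, 0.8, 0]
    - [0, 0, 0.4, 0]
    - [0, 0, 0, 0]
    - [0, 0, 0, 0]

```text
time: 16.4
tcp_pos: [0.4435, -0.2451, 0.0156]
tcp_rot: [2.221, 2.221, 0.0]
ft_force: [-0.2, -0.2, 0.3]
opening: 0.0601
```

Call:
drive_tool:
  targets:
    - [0, 0, 0.3, 0]
    - [0, 0, 0, 0]
    - [0, 0, 0, 0]
    - [0, 0, 0, 0]
    - [0, 0, 0, 0]
    - [0, 0, 0, 0]
    - [0, 0, 0, 0]
  gripper: 2.8
  grip_force: 45

```text
time: 17.1
tcp_pos: [0.4435, -0.2452, 0.0122]
tcp_rot: [2.221, 2.221, 0.001]
ft_force: [1.2, -0.2, 5.7]
opening: 0.0367
```

Call:
drive_tool:
  targets:
    - [0, 0, -0.5, 0]
    - [0, 0, -2, 0]
    - [0, 0, -3.5, 0]
    - [0, 0, -3.5, 0]
    - [0, 0, -2.5, 0]
    - [0.8, 0.4, -1, 0]
    - [2, 1, 0, 0]
    - [3.4, 1.7, 0, 0]

```text
time: 17.9
tcp_pos: [0.4725, -0.1841, 0.1413]
tcp_rot: [-2.226, -2.216, 0.003]
ft_force: [0.8, 0.7, -5.4]
opening: 0.037
```

Call:
drive_tool:
  targets:
    - [4, 2, 0, 0]
    - [4, 2, 0, 0]
    - [4, 2, 0, 0]
    - [4, 2, 0, 0]
    - [4, 2, 0, 0]
    - [3, 1.5, 0, 0]
    - [1.4, 0.7, 0, 0]
    - [0.6, 0.3, 0, 0]

```text
time: 18.7
tcp_pos: [0.5984, 0.0693, 0.1406]
tcp_rot: [-2.217, -2.223, 0.002]
ft_force: [-0.2, -0.4, -4.3]
opening: 0.0371
```

Call:
drive_tool:
  targets:
    - [0, 0, 0, 0]
    - [0, 0, 0, 0]

```text
time: 18.9
tcp_pos: [0.598, 0.0651, 0.1413]
tcp_rot: [-2.223, -2.22, 0.004]
ft_force: [-0.3, -0.3, -5.4]
opening: 0.0369
```

```bash
python3 snap.py 9 wrist
```

```text
18.9 [0.598  0.0651 0.1413] [-2.223  -2.2196  0.0037] [-0.3 -0.3 -5.4] 0.036896601982000746
```

View pics/wrist9.png

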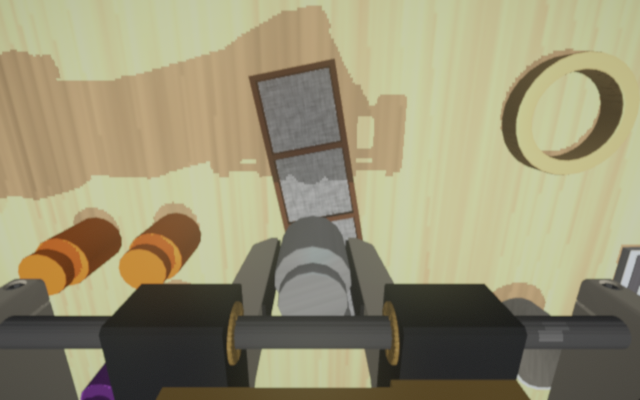

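1lb is held upright, with knob top near (313,290). Lowering into compartment 3.

Call:
drive_tool:
  targets:
    - [0, 0, 1.5, 0]
    - [0, 0, 3, 0]
    - [0, 0, 3, 0]
    - [0, 0, 2.2, 0]
    - [0, 0, 1.2, 0]
    - [0, 0, 0.5, 0]
    - [0, 0, 0, 0]
    - [0, 0, 0, 0]

```text
time: 19.75
tcp_pos: [0.5995, 0.067, 0.0286]
tcp_rot: [2.221, 2.221, 0.001]
ft_force: [1.8, -0.5, -4.4]
opening: 0.0374
```

```bash
python3 snap.py 10 wrist
```

```text
19.75 [0.5995 0.067  0.0286] [2.2211e+00 2.2208e+00 1.4000e-03] [ 1.8 -0.5 -4.4] 0.03743907943579929
```

View pics/wrist10.png

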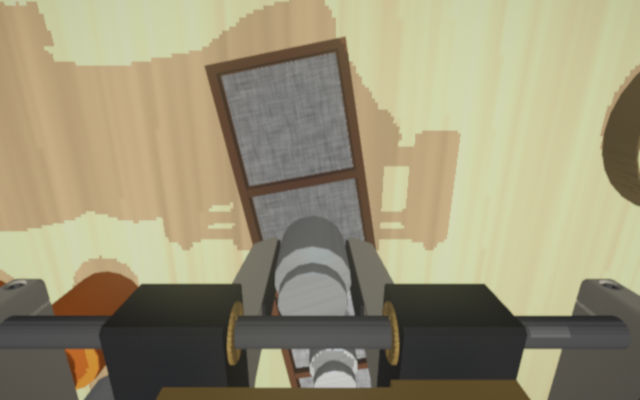

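Aligned at (0.5995,0.067). Continuing down, 9 mm to go.

Call:
drive_tool:
  targets:
    - [0, 0, 0.4, 0]
    - [0, 0, 0.2, 0]
    - [0, 0, 0.1, 0]
    - [0, 0, 0, 0]
    - [0, 0, 0, 0]

```text
time: 20.3
tcp_pos: [0.5989, 0.067, 0.0209]
tcp_rot: [-2.221, -2.222, 0.0]
ft_force: [0.2, -0.2, -4.2]
opening: 0.0374
```

Call:
drive_tool:
  targets:
    - [0, 0, 0.08, 0]
    - [0, 0, 0.05, 0]
    - [0, 0, 0, 0]
    - [0, 0, 0, 0]

```text
time: 20.7
tcp_pos: [0.599, 0.067, 0.0195]
tcp_rot: [-2.221, -2.221, 0.0]
ft_force: [-0.3, 0.1, -4.1]
opening: 0.0371
```

Call:
drive_tool:
  targets:
    - [0, 0, 0.05, 0]
    - [0, 0, 0, 0]
    - [0, 0, 0, 0]

```text
time: 21.0
tcp_pos: [0.599, 0.067, 0.0193]
tcp_rot: [2.221, 2.221, 0.0]
ft_force: [-1.3, -1.0, 0.0]
opening: 0.0372
```

Contact (-4 N to 0 N). One more small press, then release.

Call:
drive_tool:
  targets:
    - [0, 0, 0.03, 0]
    - [0, 0, 0, 0]

```text
time: 21.2
tcp_pos: [0.599, 0.067, 0.0192]
tcp_rot: [2.221, 2.221, -0.0]
ft_force: [-1.4, -1.7, 4.5]
opening: 0.037
```

Call:
drive_tool:
  targets:
    - [0, 0, 0, 0]
    - [0, 0, 0, 0]
    - [0, 0, 0, 0]
    - [0, 0, -0.3, 0]
    - [0, 0, -1, 0]
    - [0, 0, -2, 0]
    - [0, 0, -3, 0]
    - [0, 0, -3.5, 0]
  gripper: 5.2

```text
time: 22.0
tcp_pos: [0.5984, 0.0669, 0.1178]
tcp_rot: [-2.22, -2.221, 0.002]
ft_force: [0.5, -0.5, 0.2]
opening: 0.052
```

Call:
drive_tool:
  targets:
    - [-1, -1, -1.5, 0]
    - [-2, -2.2, 0, 0]
    - [-2.8, -3, 0, 0]
    - [-2.8, -3, 0, 0]
    - [-2.7, -2.8, 0, 0]
    - [-1.8, -1.8, 0, 0]
    - [-0.9, -0.9, 0, 0]
    - [0, 0, 0, 0]
  gripper: 6.6

```text
time: 22.8
tcp_pos: [0.4514, -0.0741, 0.1324]
tcp_rot: [2.223, 2.219, -0.001]
ft_force: [1.2, -0.0, -0.6]
opening: 0.0664
```

Call:
drive_tool:
  targets:
    - [0, 0, 0, 0]
    - [0, 0, 0, 0]

```text
time: 23.0
tcp_pos: [0.4534, -0.0719, 0.132]
tcp_rot: [2.219, 2.223, 0.002]
ft_force: [0.4, -0.4, 0.3]
opening: 0.066
```

```bash
python3 snap.py 11 wrist side;python3 -c "
import cv2
cv2.imwrite('pics/s11.png',cv2.resize(cv2.imread('pics/side11.png')[100:290,230:420],None,fx=3.1,fy=3.1,interpolation=2))"
```

```text
23.05 [ 0.4532 -0.0719  0.1318] [2.2195e+00 2.2230e+00 1.5000e-03] [-0.1  0.2 -0.4] 0.06580004889069117
```

View pics/s11.png

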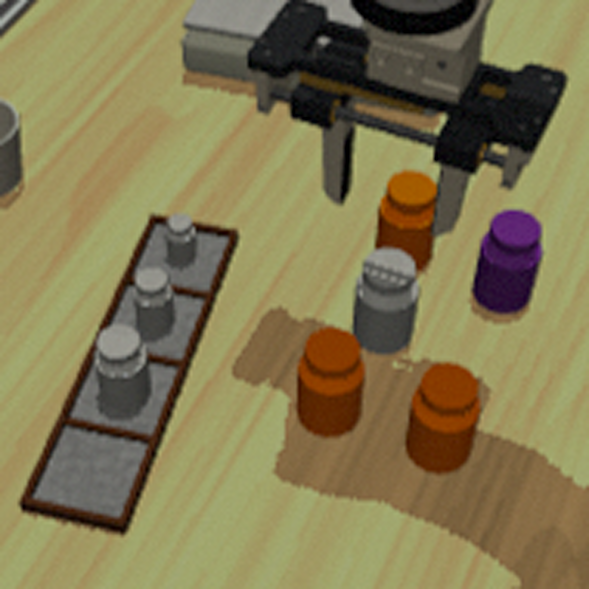

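View pics/wrist11.png

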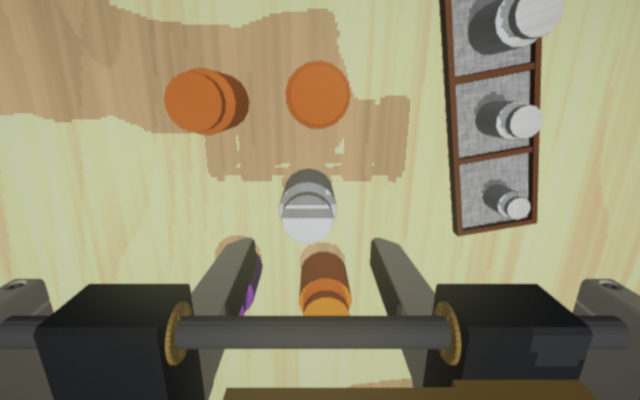

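Three weights stand upright in their compartments. 2lb knob top is at about (307,216).

```bash
python3 - <<'E'
from h import *
import pickle
c=pickle.load(open("pics/wrist11.pkl","rb"));print(onplane(c,307,216,.075))
print([onplane(c,*p,.075).round(3) for p in[(318,95),(200,102)]])
im=cv2.imread("pics/wrist11.png");cv2.imwrite("pics/w11.png",cv2.resize(im[140:300,220:420],None,fx=3,fy=3,interpolation=2))
E
```

```text
[ 0.44879761 -0.07173916  0.075     ]
[array([0.456, 0.014, 0.075]), array([0.377, 0.01 , 0.075])]
```

View pics/w11.png

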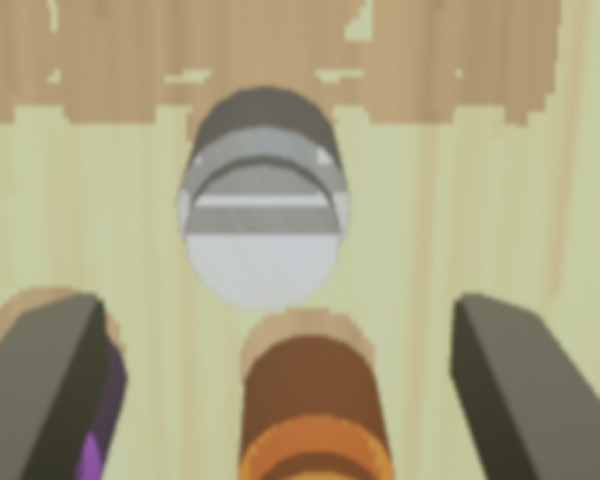

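Call:
drive_tool:
  targets:
    - [-0.1, -0.35, 0.5, 0]
    - [0, 0, 2, 0]
    - [0, 0, 3, 0]
    - [0, 0, 2.5, 0]
    - [0, 0, 1.5, 0]
    - [0, 0, 0.8, 0]
    - [0, 0, 0.4, 0]
    - [0, 0, 0, 0]

```text
time: 23.9
tcp_pos: [0.4484, -0.0738, 0.0246]
tcp_rot: [-2.221, -2.222, 0.001]
ft_force: [-0.3, -0.1, 0.4]
opening: 0.0661
```

Call:
drive_tool:
  targets:
    - [0, 0, 0.5, 0]
    - [0, 0, 0, 0]
    - [0, 0, 0, 0]

```text
time: 24.2
tcp_pos: [0.4486, -0.0742, 0.0201]
tcp_rot: [2.221, 2.221, 0.0]
ft_force: [-0.7, -0.0, -0.2]
opening: 0.0658
```

```bash
python3 snap.py 12 wrist
```

```text
24.2 [ 0.4486 -0.0742  0.0201] [2.2214e+00 2.2209e+00 3.0000e-04] [-0.7 -0.  -0.2] 0.06580588951134524
```

View pics/wrist12.png

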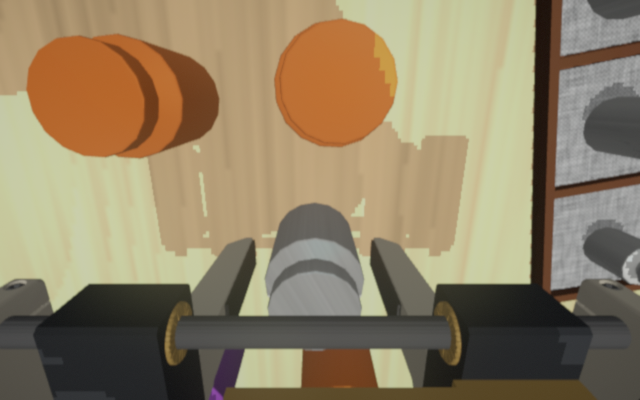

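Centred between the fingers at (313,290). Closing.

Call:
drive_tool:
  targets:
    - [0, 0, 0, 0]
    - [0, 0, 0, 0]
    - [0, 0, 0, 0]
    - [0, 0, 0, 0]
    - [0, 0, 0, 0]
    - [0, 0, 0, 0]
  gripper: 3.8
  grip_force: 60

```text
time: 24.85
tcp_pos: [0.4493, -0.0741, 0.02]
tcp_rot: [2.221, 2.221, 0.001]
ft_force: [2.7, -0.7, 3.7]
opening: 0.0473
```

Call:
drive_tool:
  targets:
    - [0, 0, -0.3, 0]
    - [0, 0, -1, 0]
    - [0, 0, -2, 0]
    - [0, 0, 0, 0]

```text
time: 25.25
tcp_pos: [0.4477, -0.0743, 0.0537]
tcp_rot: [-2.222, -2.221, 0.001]
ft_force: [0.4, -0.4, -8.8]
opening: 0.0472
```

Held (8.8 N). Carrying to compartment 4 at (0.586,0.137).

Call:
drive_tool:
  targets:
    - [0, 0, -1.5, 0]
    - [0, 0, -3, 0]
    - [0, 0, -3, 0]
    - [0, 0, -1.5, 0]
    - [1.2, 0.8, -0.5, 0]
    - [2.4, 1.6, 0, 0]
    - [3.1, 2, 0, 0]
    - [3.1, 2, 0, 0]

```text
time: 26.05
tcp_pos: [0.5123, 0.0252, 0.1462]
tcp_rot: [-2.221, -2.219, 0.003]
ft_force: [1.3, -1.3, -8.3]
opening: 0.0472
```

Call:
drive_tool:
  targets:
    - [3.1, 2, 0, 0]
    - [3.1, 2, 0, 0]
    - [2.6, 1.7, 0, 0]
    - [1.6, 1.1, 0, 0]
    - [0.9, 0.6, 0, 0]
    - [0, 0, 0, 0]
    - [0, 0, 0, 0]
    - [0, 0, 0, 0]

```text
time: 26.85
tcp_pos: [0.5855, 0.1353, 0.1472]
tcp_rot: [-2.223, -2.22, 0.003]
ft_force: [-0.6, -0.5, -8.8]
opening: 0.0473
```

```bash
python3 snap.py 13 wrist
```

```text
26.85 [0.5855 0.1353 0.1472] [-2.2229 -2.22    0.0035] [-0.6 -0.5 -8.8] 0.04728136766512232
```

View pics/wrist13.png

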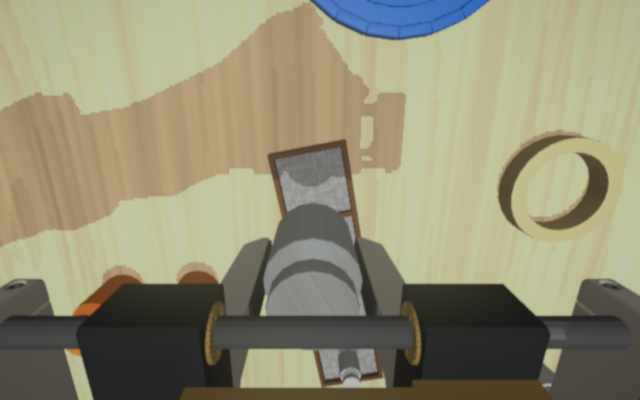

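2lb upright in the jaws, tray below. Lowering.

Call:
drive_tool:
  targets:
    - [0.1, 0.05, 1.2, 0]
    - [0, 0, 2.8, 0]
    - [0, 0, 2.8, 0]
    - [0, 0, 2.2, 0]
    - [0, 0, 1.2, 0]
    - [0, 0, 0.6, 0]
    - [0, 0, 0.3, 0]
    - [0, 0, 0, 0]

```text
time: 27.7
tcp_pos: [0.5873, 0.1381, 0.0371]
tcp_rot: [2.221, 2.221, 0.001]
ft_force: [0.5, -0.7, -8.8]
opening: 0.047
```

Call:
drive_tool:
  targets:
    - [0, 0, 0, 0]
    - [0, 0, 0, 0]

```text
time: 27.9
tcp_pos: [0.5875, 0.1381, 0.0376]
tcp_rot: [2.221, 2.221, 0.002]
ft_force: [-0.0, -0.5, -8.5]
opening: 0.0474
```

```bash
python3 snap.py 14 wrist side;python3 -c "
import cv2
cv2.imwrite('pics/s14.png',cv2.resize(cv2.imread('pics/side14.png')[130:290,220:420],None,fx=4,fy=3.7,interpolation=2))"
```

```text
27.95 [0.5874 0.1381 0.0375] [2.2211e+00 2.2209e+00 1.6000e-03] [-0.1  0.8 -8.4] 0.04693372695131866
```

View pics/s14.png

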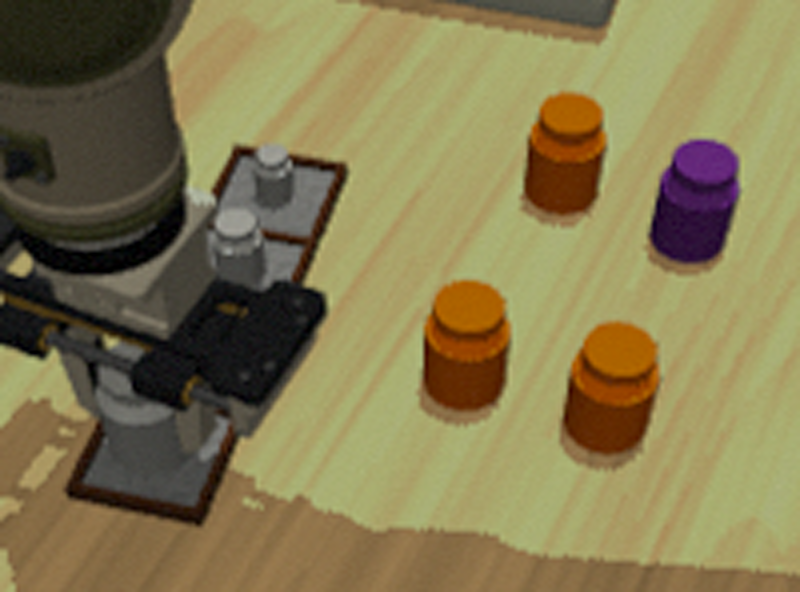

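View pics/wrist14.png

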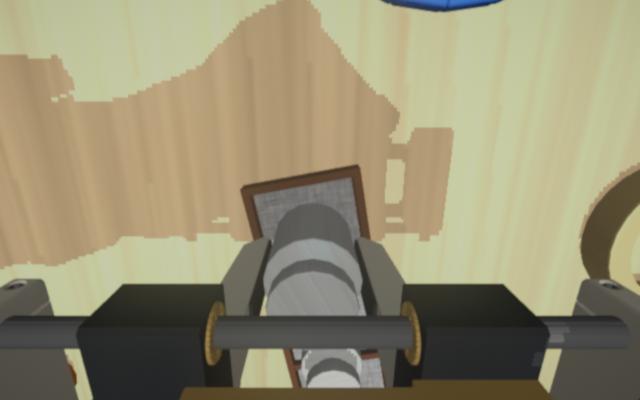

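Call:
drive_tool:
  targets:
    - [-0.1, -0.1, 0.4, 0]
    - [0, 0, 0.3, 0]
    - [0, 0, 0.1, 0]
    - [0, 0, 0.05, 0]
    - [0, 0, 0, 0]
    - [0, 0, 0, 0]

```text
time: 28.6
tcp_pos: [0.586, 0.137, 0.0283]
tcp_rot: [2.221, 2.221, -0.0]
ft_force: [0.2, -0.0, -9.0]
opening: 0.0469
```

Call:
drive_tool:
  targets:
    - [0, 0, 0.06, 0]
    - [0, 0, 0.04, 0]
    - [0, 0, 0, 0]
    - [0, 0, 0, 0]

```text
time: 29.0
tcp_pos: [0.586, 0.1369, 0.0273]
tcp_rot: [2.221, 2.221, -0.0]
ft_force: [-0.2, 0.3, -9.6]
opening: 0.0474
```

Call:
drive_tool:
  targets:
    - [0, 0, 0.05, 0]
    - [0, 0, 0, 0]
    - [0, 0, 0, 0]

```text
time: 29.3
tcp_pos: [0.586, 0.137, 0.0271]
tcp_rot: [2.221, 2.221, 0.0]
ft_force: [-1.1, -0.3, -2.4]
opening: 0.047
```

Call:
drive_tool:
  targets:
    - [0, 0, 0.04, 0]
    - [0, 0, 0, 0]
    - [0, 0, 0, 0]

```text
time: 29.6
tcp_pos: [0.586, 0.137, 0.027]
tcp_rot: [2.221, 2.221, 0.0]
ft_force: [-2.9, -1.8, 6.0]
opening: 0.0473
```

Call:
drive_tool:
  targets:
    - [0, 0, 0, 0]
    - [0, 0, 0, 0]
    - [0, 0, 0, 0]
    - [0, 0, -0.3, 0]
    - [0, 0, -1, 0]
    - [0, 0, -2, 0]
    - [0, 0, -3, 0]
    - [0, 0, -3, 0]
  gripper: 6.4

```text
time: 30.4
tcp_pos: [0.5857, 0.137, 0.1208]
tcp_rot: [-2.221, -2.221, 0.001]
ft_force: [0.4, 0.5, 0.1]
opening: 0.0641
```

Call:
drive_tool:
  targets:
    - [0, 0, -3, 0]
    - [0.5, -1, -3, 0]
    - [0.5, -2, -3, 0]
    - [0.5, -2, -3, 0]
    - [0, -2, -2.5, 0]
    - [0, -1.5, -1, 0]
    - [0, 0, 0, 0]
    - [0, 0, 0, 0]

```text
time: 31.2
tcp_pos: [0.5012, 0.1515, 0.274]
tcp_rot: [2.221, 2.221, -0.0]
ft_force: [-0.5, -0.7, -0.0]
opening: 0.0637
```

```bash
python3 snap.py 15 wrist side scene;python3 -c "
import cv2
cv2.imwrite('pics/s15.png',cv2.resize(cv2.imread('pics/side15.png')[150:290,220:420],None,fx=4,fy=4,interpolation=2))
cv2.imwrite('pics/c15.png',cv2.resize(cv2.imread('pics/scene15.png')[140:260,230:430],None,fx=4,fy=4,interpolation=2))"
```

```text
31.3 [0.5014 0.1515 0.2732] [-2.2216e+00 -2.2202e+00  2.2000e-03] [ 0.6  0.3 -0.7] 0.0641151177899274
```

View pics/s15.png

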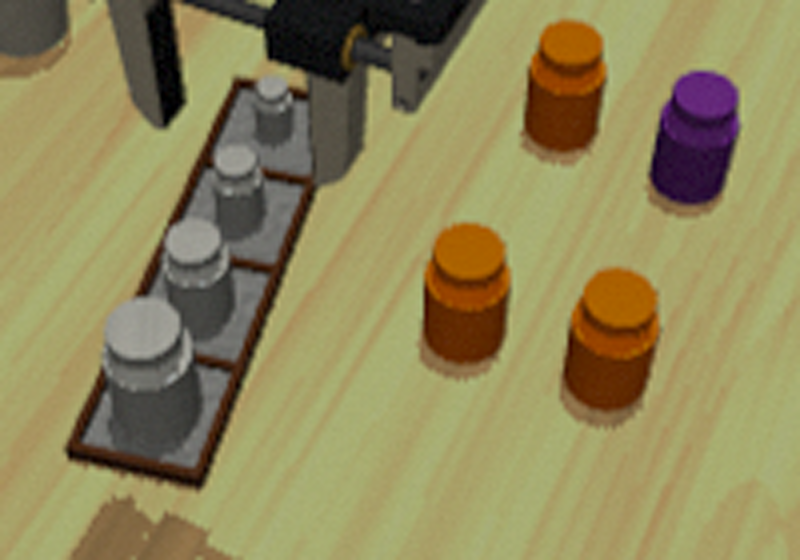

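View pics/c15.png

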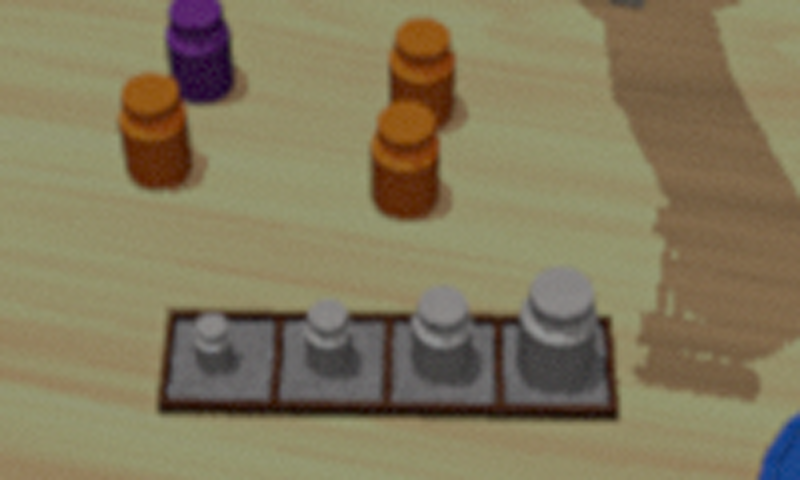

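View pics/wrist15.png

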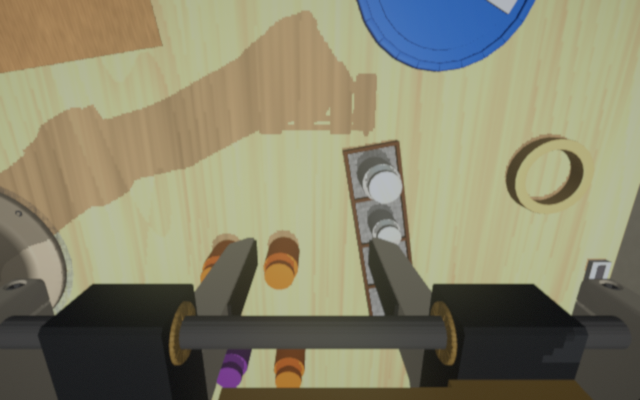

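All four stand upright in order in every view, and the look-alikes haven't moved. Final numeric check of centring:

```bash
python3 - <<'E'
from h import *
import pickle
a=pickle.load(open("pics/side15.pkl","rb"));b=pickle.load(open("pics/scene15.pkl","rb"))
C=[(.626,-.0735),(.6125,-.004),(.599,.0665),(.586,.137)]
for n,s,c,t in zip(["4oz","8oz","1lb","2lb"],[(273,92),(238,164),(196,245),(145,328)],[(212,324),(328,315),(443,307),(562,292)],C):
    p,res=tri(ray(a,220+s[0]/4,150+s[1]/4),ray(b,230+c[0]/4,140+c[1]/4)); print(n,p.round(4),((p[:2]-t)*1000).round(1),(res*1000).round(1))
E
```

```text
4oz [ 0.6249 -0.075   0.0415] [-1.1 -1.5] [0.9 0.9]
8oz [ 0.6104 -0.0041  0.0519] [-2.1 -0.1] [0.1 0.1]
1lb [0.5974 0.0658 0.0619] [-1.6 -0.7] [0.3 0.3]
2lb [0.5851 0.1364 0.0798] [-0.9 -0.6] [0.6 0.6]
```

Offsets are about 2 mm or less, and the tops sit at felt height plus weight height. Handing in.

```bash
python3 -c "
from station import r
print(r.job_done())"
```

```text
the job is handed in; nothing more can be done
None
```

All four check weights are in the tray: 4oz in the compartment nearest the scale (the -y end), then 8oz and 1lb, with 2lb in the farthest. I lowered each one until the wrist force showed contact, which stayed at 6 N or less, and only then released it. The job was handed in at about 31 s.

**Last checks:** in the side and scene views all four stand upright, and the orange and purple look-alikes had not moved. Measured from those two views, each knob is within about 2 mm of its compartment's middle. The tops measure 42, 52, 62 and 80 mm, a few mm below the 45, 56, 67 and 82 mm expected. I put that down to my picking the knob centres by eye and to the 2 mm calibration error.

**Disagreement:** the scene and side views differed by about 5 mm in x on the felt centres, probably because the tray walls hide part of the felt. I used roughly the average of the three views, which is close to what the wrist camera gave.

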